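Load the ring stack on an optical shaft gauge and run it in to measure

ROBOT

A 6-joint arm with a two-finger parallel gripper is mounted at the origin on the work surface. World frame = base frame: x ahead of the robot, y to its left, z up, the work surface at z = 0. Lengths are in m, angles in rad, forces in N, time in s.
With the tool pointing down it reaches from about 0.375 to 0.9 m from the base axis. Payload 3.1 kg.
Tool frame: the origin (TCP) lies midway between the tips of the shut fingers; the grasp point (between the pads) lies robot.grip_depth behind it (robot.grip_depth is the distance from the TCP to the grasp point, in m); z points along the fingers, y is the line along which they close (so a half turn about z gives the same grasp; the last joint's range is limited). The gripper opens to 87 mm and grips with 3 to 60 N. Pads are 19 mm wide; open, the fingers measure 117 mm over their backs; the gripper's body (75 mm by 190 mm) begins 51 mm behind the grasp point.
Start: joints at [-1.319, 0.527, 1.433, -0, 1.181, -0.178], TCP at [0.26, -0.568, 0.223] pointing down, gripper open.
Joint ranges: [-3.08, 3.08], [-0.75, 2.2], [0.22, 2.44], [-1.43, 4.57], [0, 2.65], [-2.85, 2.85]. Speed limits (rad/s): [2.79, 2.79, 3.14, 3.14, 3.14, 3.14].

INTERFACE

Orientations are given as a unit quaternion [x, y, z, w].
In Python, from rig import robot, vision, ticket, monitor gives the robot as it stands (robot), with the cameras (vision), the job (ticket) and the readings (monitor).
- The arm moves only by the tool nudge_tcp, called after "Emit:" by a JSON object that holds its "api" and its "payload", one argument or row to a line. Schema: {"type":"object","properties":{"increments":{"type":"string"},"aperture":{"type":"number"},"grip_n":{"type":"number"},"only":{"type":"string"},"quiet":{"type":"boolean"},"lines":{"type":"string"}},"required":["increments"],"additionalProperties":false}. increments is a string of 1 to 20 rows, parted by semicolons, with the numbers parted by spaces; each row has 4 numbers: dx, dy, dz in m, then a turn about the tool's z in rad; each row shifts and turns the commanded pose from where the row before left it, along the tool's axes as they then stand; what a row does not reach is not made up. A row lasts 1/12 s, in which the tool goes at most 0.0417 m and 0.125 rad, less where a joint would pass 70% of its speed; a pose out of reach is approached as far as the arm can. aperture is the finger opening in m, set as the call begins (left out keeps the last). The fingers move at their own pace and stop on an object; grip_n is the grip in N (left out, the last holds). Time passes only in rows, so rows that do not move let the fingers close. The tool returns the time, the measured TCP pose, the force, the opening and the grip force at its end. only (a regular expression) keeps the lines of the reply that match it, lines (a string "A,B") keeps lines A to B, and quiet returns only ok. Input that does not fit is refused with a message, and nothing moves.
- monitor.get_obs(): the state, without advancing time (a new reading comes with each control period).
- vision.camera(name): name is "side" or "top" or "wrist"; returns a dict with "img" (384x512x3 uint8, red, green, blue), "fx", "fy", "cx", "cy" (pixels), "xyz" and "attitude" of the camera in the world. Camera axes: x right, y down, z forward; pixel columns grow to the right and rows downward; lengths in m; the calibration is good to about 2 mm. The wrist camera is an equidistant fisheye: a pixel r from the principal point sees the ray r / f radians off the axis. A picture is of the moment at which its call begins. There is no depth.
- ticket.hand_in(): hands the job in; it is judged then, once.
The state is a dict: "time": time; "q": joint angles; "joint_velocities": joint speeds; "joint_torque": joint torques, N m; "position": TCP position; "tool_rot": TCP orientation; "ft_force": force on the tool from outside, world axes, zero at the start; "moment": the same for the moment, N m; "grip_width": finger opening in m; "grip_force": force on a finger pad.
Only numpy, scipy, OpenCV 4.12 (cv2) and the standard library are available. Lean on these libraries where they do the work, as an engineer would, in place of code of your own. Each camera call takes 0.05 s, during which the arm holds its last target. There are 200 camera calls.

TASK

Build the sample stack on the gauge's upright post, lowering each ring gently all the way home: first the plain tall sleeve down onto the carriage, then the flanged bushing (flange down) onto the sleeve, then the flat thick washer on top. Only when all three are stacked, slide the carriage, which has an upright black handle, up to its stop so that the post stands between the two black gauge heads, let go, and leave the plug, jar and screwdriver where they are.

Things in the scene. Friction and masses are not known exactly. Their poses are not given: they have to be found in the camera images.
- sleeve: Plain steel sleeve, the tallest ring: outside diameter 44 mm, bore 23 mm, 26 mm high, about 0.22 kg. Stands upright on the table. Origin: centre of its underside; z along the bore, up.
- bushing: Steel flanged bushing, 22 mm high, bore 23 mm, about 0.13 kg: a flange of 54 mm diameter and 7 mm thick at the bottom, above it a barrel of 38 mm diameter and 15 mm high. Stands on the table flange down and must stay that way. Origin: centre of the flange's underside; z along the bore, up.
- washer: Plain flat steel washer, the lowest ring: outside diameter 48 mm, bore 23 mm, 10 mm thick, about 0.10 kg. Lies flat on the table. Origin: centre of its underside; z along the bore, up.
- post_base (a point): Foot of the steel post, the point on its axis at the carriage's top face, 34 mm above the table, moving with the carriage. The post has 20 mm diameter and is 64 mm high; its top 8 mm taper to 12 mm diameter. z up; +y is the direction in which the carriage slides towards the gauge heads. Home, the undersides of sleeve, bushing and washer are 0, 26 and 48 mm above this point.
- post_tip (a point): Centre of the post's flat top, 64 mm above post_base; same axes.
- handle_top (a point): Centre of the top of the carriage's handle: an upright black cylinder of 18 mm diameter and 34 mm height on the carriage, 80 mm behind the post (-y of post_base); same axes.
- carriage (a joint): Travel of the carriage on the grey fixed bed, in m: near 0 to 0.02 at the start (the loading end), 0.09 against the stop. It grows as the carriage moves along +y of post_base; about 4 N of friction keeps it where it is left. The carriage is 84 mm wide in x and reaches from 100 mm behind (-y) to 40 mm ahead (+y) of the post.
- gauge: The grey bed with two black upright heads, fixed. Origin: on the table under the post's place at joint 0; axes as post_base. The heads stand at y = +75 to +105 mm, x = 48 to 88 mm on either side, up to 105 mm above the table. Bed: 190 mm wide (x), 16 mm high, y = -120 to +160 mm.
- plug: Bystander: solid steel plug gauge, 32 mm diameter, 45 mm high, upright. Origin: centre of its underside. Leave alone.
- jar: Bystander: white jar with a black cap, 52 mm diameter, 80 mm high. Origin: centre of its underside. Leave alone.
- driver: Bystander: black-handled screwdriver lying on the table, 170 mm long along its x. Origin: under its middle. Leave alone.

How it is judged:
On the way, in this order (a step that is already met when the one before it is completed fails the run):
1. the sleeve is home on the carriage and let go (z of sleeve in the frame of post_base between -0.003 and 0.003 m and horizontal distance between sleeve and post_base below 0.004 m and angle between sleeve's own z axis and vertical below 0.08 rad and contact force between sleeve and the fingers below 0.2 N), for 0.2 s.
2. the bushing is home on the sleeve, flange down, and let go (z of sleeve in the frame of post_base between -0.003 and 0.003 m and horizontal distance between each of sleeve, bushing and post_base below 0.004 m and angle between each of sleeve, bushing's own z axis and vertical below 0.08 rad and z of bushing in the frame of post_base between 0.023 and 0.029 m and contact force between bushing and the fingers below 0.2 N), for 0.2 s.
3. the washer is home on the bushing and let go, the carriage not yet run in (z of sleeve in the frame of post_base between -0.003 and 0.003 m and horizontal distance between each of sleeve, bushing, washer and post_base below 0.004 m and angle between each of sleeve, bushing, washer's own z axis and vertical below 0.08 rad and z of bushing in the frame of post_base between 0.023 and 0.029 m and z of washer in the frame of post_base between 0.045 and 0.051 m and contact force between washer and the fingers below 0.2 N and value of joint carriage below 0.06 m), for 0.2 s.
4. the carriage is against its stop with the stack on it (z of sleeve in the frame of post_base between -0.003 and 0.003 m and horizontal distance between each of sleeve, bushing, washer and post_base below 0.004 m and angle between each of sleeve, bushing, washer's own z axis and vertical below 0.08 rad and z of bushing in the frame of post_base between 0.023 and 0.029 m and z of washer in the frame of post_base between 0.045 and 0.051 m and value of joint carriage above 0.085 m), for 0.2 s.
At the end, for the whole second after the job is handed in: Sleeve, bushing (flange down) and washer are on the post in this order from below, each within 3 mm of its home height and upright (0.08 rad), within 4 mm of the post's axis, at rest; the carriage stands within 5 mm of its stop (all of step 4 and linear speed of each of sleeve, bushing, washer below 0.02 m/s and velocity of joint carriage below 0.01 m/s); the robot touches nothing.
It fails at once if the plug, jar or screwdriver is shifted more than 30 mm (distance of any of plug, jar, driver from where it was at the start of the episode above 0.03 m).
It fails at once if a ring is dropped down the post (faster than 0.6 m/s on the post) ((horizontal distance between sleeve and post_base below 0.01 m and z of sleeve in the frame of post_base between -0.005 and 0.056 m and linear speed of sleeve above 0.6 m/s) or (horizontal distance between bushing and post_base below 0.01 m and z of bushing in the frame of post_base between -0.005 and 0.056 m and linear speed of bushing above 0.6 m/s) or (horizontal distance between washer and post_base below 0.01 m and z of washer in the frame of post_base between -0.005 and 0.056 m and linear speed of washer above 0.6 m/s)).
It also fails if it takes over 72 s, if anything falls off the work surface, if the arm or the gripper's body presses on something with over 40 N, if the wrist force passes 120 N, or if a joint passes its speed limit or range.

## Working session

There is one attempt and no reset: what is moved stays moved. The work goes in short steps, Python scripts to look and compute and a tool call to move; the robot and the scene stay as the last step left them, time stands still between calls to the robot, and variables do not carry over. Pictures are saved under pics/ and viewed, at most 10 in all, crops included, and the job is handed in when it is done.

```bash
ls; mkdir -p pics
```

Run:
```python
from rig import robot, vision, ticket, monitor
import cv2,numpy as np
print(monitor.get_obs(), robot.grip_depth)
ims=[]
for n in ["top","side","wrist"]:
    c=vision.camera(n); im=c.pop("img"); print(n,c)
    cv2.imwrite(f"pics/{n}0.png",im[:,:,::-1])
```

Run:
```python
import cv2,numpy as np
a=[cv2.imread(f"pics/{n}0.png") for n in ["top","side"]]
for n,i in zip("ts",a): cv2.imwrite(f"pics/{n}big.png",cv2.resize(i,(800,600),interpolation=cv2.INTER_CUBIC))
```

```text
(no output)
```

View pics/tbig.png

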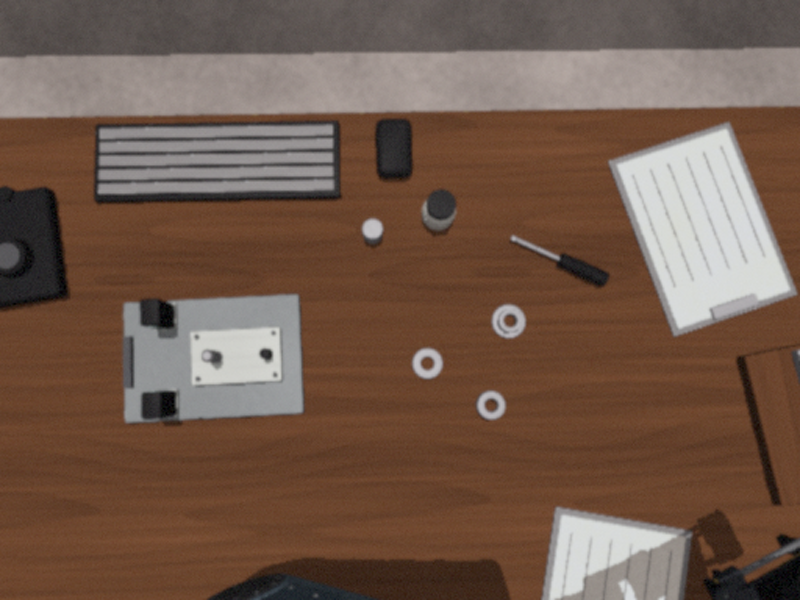

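View pics/sbig.png

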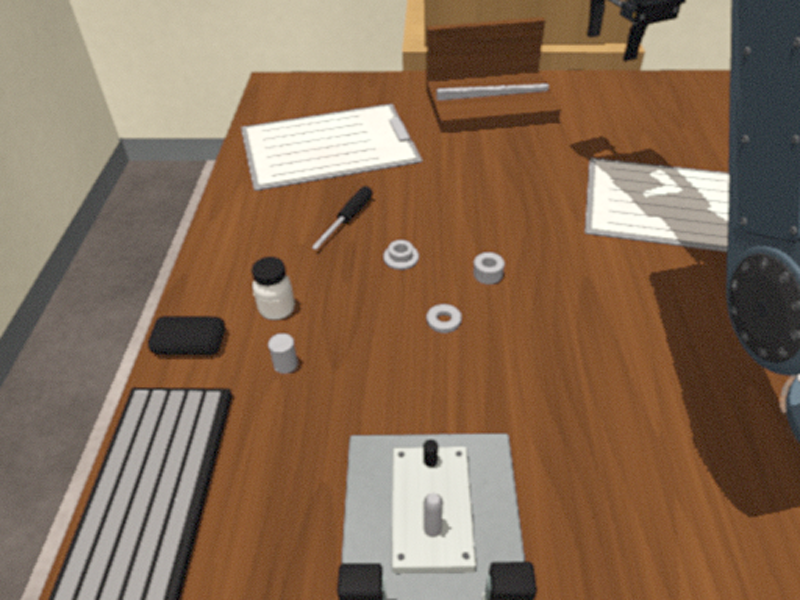

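The top view (800-px scale) shows the sleeve at (491,405), the bushing (509,321), the washer (427,363), the post tip (208,356) and the handle (266,354). The side view shows them at (489,268), (401,254), (444,319), (433,498) and (431,446). Next I fit silhouettes jointly in both views.

Create h.py:
```python
import numpy as np,cv2
from scipy.spatial.transform import Rotation as R
from scipy.optimize import minimize
def proj(c,P):
    p=R.from_quat(c["attitude"]).inv().apply(np.atleast_2d(P)-c["xyz"])
    if c.get("fish"):
        r=np.hypot(p[:,0],p[:,1]);k=np.arctan2(r,p[:,2])/np.maximum(r,1e-9)
    else: k=1/p[:,2]
    return np.c_[c["cx"]+c["fx"]*p[:,0]*k,c["cy"]+c["fy"]*p[:,1]*k]
t=np.linspace(0,2*np.pi,60,endpoint=False)
def ring(o,d,h): return np.c_[o[0]+d/2*np.cos(t),o[1]+d/2*np.sin(t),np.full(60,o[2]+h)]
S=8
def sil(c,o,parts,x0,y0,w,bore):
    """antialiased coverage in window; parts: list of (d,zlo,zhi); bore=(d,htop,hbottom)"""
    m=np.zeros((w*S,w*S),np.uint8)
    f=lambda P:np.round(((P-[x0,y0]+.5)*S-.5)*16).astype(np.int32)
    for d,a,b in parts:
        hull=cv2.convexHull(f(proj(c,np.r_[ring(o,d,a),ring(o,d,b)])))
        cv2.fillPoly(m,[hull],255,shift=4)
    if bore:
        a=np.zeros_like(m);b=a.copy()
        cv2.fillPoly(a,[f(proj(c,ring(o,bore[0],bore[1])))],255,shift=4)
        cv2.fillPoly(b,[f(proj(c,ring(o,bore[0],bore[2])))],255,shift=4)
        m[(a&b)>0]=0
    m=cv2.GaussianBlur(m,(0,0),0.6*S)
    return cv2.resize(m,(w,w),interpolation=cv2.INTER_AREA)/255.
def steel(c):
    "greyness image: steel vs brown wood"
    im=c["img"].astype(float); return np.clip((im[:,:,2]-im[:,:,0]*0.42)/(0.45*im[:,:,0].clip(40)),0,1)
PARTS=dict(sleeve=([(.044,0,.026)],(.023,.026,0)),bushing=([(.054,0,.007),(.038,.007,.022)],(.023,.022,0)),
           washer=([(.048,0,.010)],(.023,.010,0)))
def fit(cams,name,guess,w=44,freez=True):
    parts,bore=PARTS[name]; ims=[]
    for c in cams:
        u=np.round(proj(c,guess)[0]).astype(int)-w//2
        ims.append((c,steel(c)[u[1]:u[1]+w,u[0]:u[0]+w],u))
    def cost(v):
        o=np.array([v[0],v[1],v[2] if freez else guess[2]]);s=0
        for c,g,u in ims: s+=((sil(c,o,parts,u[0],u[1],w,bore)-g)**2).sum()
        return s
    v0=np.array(guess[:3 if freez else 2],float)
    r=minimize(cost,v0,method="Nelder-Mead",options=dict(initial_simplex=np.r_[[v0],v0+np.eye(len(v0))*.006],xatol=1e-5,fatol=1e-3,maxiter=200))
    return r.x,r.fun
def ray(c,uv):
    u,v=(uv[0]-c["cx"])/c["fx"],(uv[1]-c["cy"])/c["fy"]
    d=np.array([u,v,1.])
    if c.get("fish"):
        th=np.hypot(u,v); d=np.array([u*np.sinc(th/np.pi)/1,v*np.sinc(th/np.pi),np.cos(th)])
    return c["xyz"],R.from_quat(c["attitude"]).apply(d/np.linalg.norm(d))
def tri(rays):
    A=sum(np.eye(3)-np.outer(d,d) for p,d in rays);b=sum((np.eye(3)-np.outer(d,d))@p for p,d in rays)
    return np.linalg.solve(A,b)
def cam(n):
    from rig import robot, vision, ticket, monitor
    c=vision.camera(n)
    if n=="wrist": c["fish"]=True
    return c
```

Run:
```python
from h import *
T,Sd=cam("top"),cam("side")
k=.64
P=dict(sleeve=((491,405),(489,268)),bushing=((509,321),(401,254)),washer=((427,363),(444,319)),post=((208,356),(433,498)),handle=((266,354),(431,446)),plug=((373,226),(283,340)),jar=((440,203),(269,270)))
for n,(a,b) in P.items():
    g=tri([ray(T,np.array(a)*k),ray(Sd,np.array(b)*k)]); print(n,g.round(4))
    if n in PARTS:
        g[2]=0
        for cs in ([T,Sd],[T],[Sd]):
            r=fit(cs,n,g,freez=len(cs)>1); print("  ",r[0].round(4),round(r[1],2))
for n,c,w in (("T",T,(125,205,110,250)),("S",Sd,(270,384,215,345))):
    x=c["img"][w[0]:w[1],w[2]:w[3],::-1]; cv2.imwrite(f"pics/c{n}.png",cv2.resize(x,None,fx=5,fy=5,interpolation=cv2.INTER_CUBIC))
a,b=[cv2.imread(f"pics/c{n}.png") for n in "TS"]
print(a.shape,b.shape)
```

```text
sleeve [ 0.4537 -0.2753  0.0112]
   [ 0.455  -0.2732  0.0017] 26.57
   [ 0.4552 -0.2738] 20.82
   [ 0.4546 -0.2747] 5.64
bushing [ 0.5881 -0.3104  0.0078]
   [ 0.5891 -0.309   0.0025] 31.55
   [ 0.5895 -0.3097] 27.68
   [ 0.5891 -0.3113] 4.69
washer [ 0.5231 -0.1755  0.0029]
   [ 0.5237 -0.1748  0.002 ] 40.92
   [ 0.524  -0.1748] 35.38
   [ 0.5235 -0.1766] 6.42
post [0.5403 0.1543 0.0937]
handle [0.5421 0.074  0.0617]
plug [ 0.7376 -0.0936  0.047 ]
jar [ 0.7676 -0.1984  0.0744]
(400, 700, 3) (570, 650, 3)
```

View pics/cT.png

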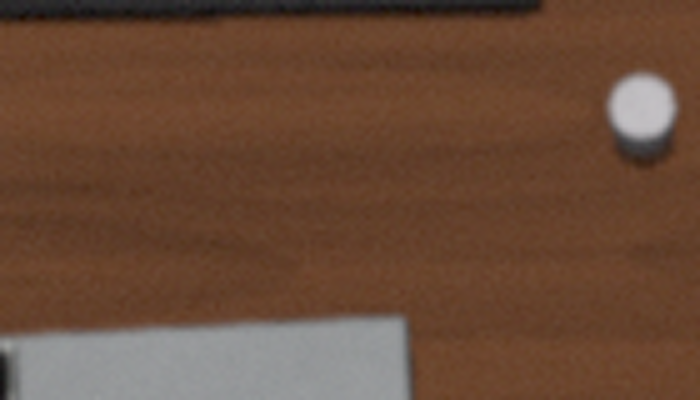

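View pics/cS.png

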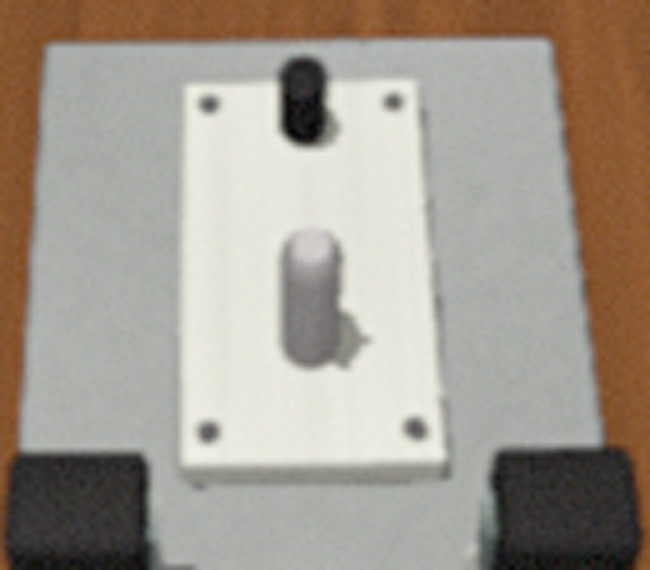

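Emit:
{"api": "nudge_tcp", "payload": {
  "increments": "0 0 0 -0.1141;0 0 0 -0.1141;0 0 0 -0.1141;0 0 0 -0.1141;0 0 0 -0.1141;0 0 0 -0.1141;0 0 0 -0.1141;0 0 0 -0.1141;0 0 0 -0.1141;0 0 0 -0.1141",
  "aperture": 0.087,
  "grip_n": 20
}}

```text
time: 1.08
position: [0.2604, -0.568, 0.2224]
tool_rot: [0.705, 0.709, 0.0, -0.0]
ft_force: [-0.0, 0.2, 0.5]
grip_width: 0.0871
grip_force: 0.0
```

Emit:
{"api": "nudge_tcp", "payload": {
  "increments": "0.0245 0.0162 0.007 0;0.0245 0.0162 0.007 0;0.0245 0.0162 0.007 0;0.0245 0.0162 0.007 0;0.0245 0.0162 0.007 0;0.0245 0.0162 0.007 0;0.0245 0.0162 0.007 0;0.0245 0.0162 0.007 0;0.0245 0.0162 0.007 0;0.0245 0.0162 0.007 0;0.0245 0.0162 0.007 0;0.0245 0.0162 0.007 0;0 0 0 0;0 0 0 0"
}}

```text
time: 2.25
position: [0.4553, -0.2726, 0.1381]
tool_rot: [0.706, 0.708, -0.0, -0.001]
ft_force: [0.3, 0.7, -0.2]
grip_width: 0.087
grip_force: 0.0
```

Run:
```python
from h import *
from rig import robot, vision, ticket, monitor
c=cam("wrist"); o=monitor.get_obs(); print(o["position"],R.from_quat(o["tool_rot"]).as_matrix().round(3), c["xyz"])
im=c["img"][:,:,::-1].copy()
for n,p in dict(sleeve=(.455,-.274,0),bushing=(.589,-.310,0),washer=(.5237,-.1753,0)).items():
    d,h=PARTS[n][0][-1][0],PARTS[n][0][-1][2]
    cv2.polylines(im,[np.round(proj(c,ring(p,d,h))*16).astype(np.int32)],True,(0,255,0),1,cv2.LINE_AA,4)
cv2.imwrite("pics/w1raw.png",c["img"][:,:,::-1]); cv2.imwrite("pics/w1.png",cv2.resize(im,(800,600)))
```

```text
[ 0.45513447 -0.27391569  0.13851944] [[-0.002  1.    -0.   ]
 [ 1.     0.002 -0.   ]
 [-0.    -0.    -1.   ]] [ 0.45604059 -0.20725296  0.30023825]
```

View pics/w1.png

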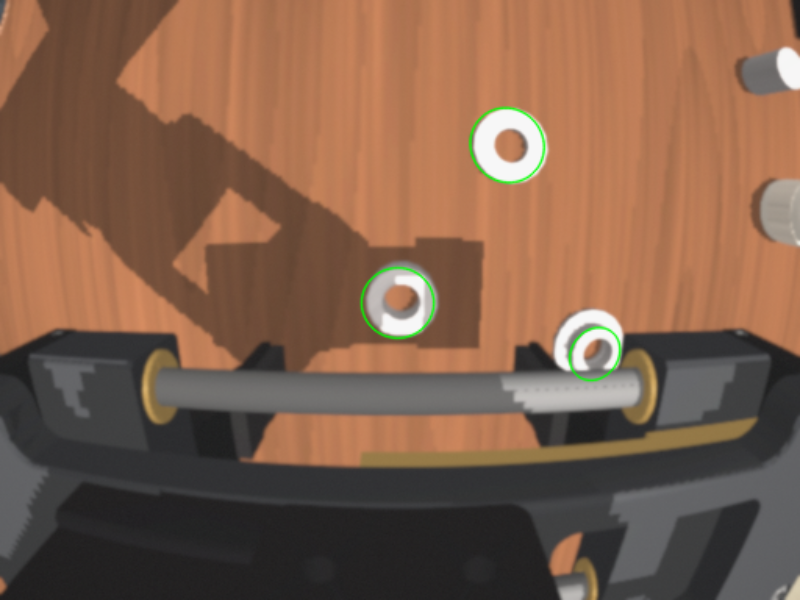

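The wrist view confirms all three rings: sleeve (400,300), washer (509,145), bushing (597,350). They lie within 2–3 px of the prediction. I refine by fitting in the wrist view.

Run:
```python
from h import *
c=cam("wrist");T=cam("top");Sd=cam("side")
for n,p in dict(sleeve=(.455,-.274,0),washer=(.5237,-.1753,0),bushing=(.589,-.310,0)).items():
    print(n,fit([c],n,p,w=60,freez=False),fit([c,T,Sd],n,p,w=60))
```

```text
sleeve (array([ 0.45747421, -0.27379028]), np.float64(104.28871614505783)) (array([ 0.45717482, -0.27312634,  0.00281398]), np.float64(2076.053030247744))
washer (array([ 0.52639503, -0.17529164]), np.float64(49.5467605597491)) (array([ 0.52555956, -0.17562386,  0.00243857]), np.float64(178.77804563512632))
bushing (array([ 0.59202877, -0.31126836]), np.float64(717.8859820181942)) (array([ 0.58893808, -0.3089008 ,  0.00674191]), np.float64(1467.4109069864317))
```

Emit:
{"api": "nudge_tcp", "payload": {
  "increments": "0 0.002 0.022 0;0 0 0.022 0;0 0 0.022 0;0 0 0.022 0;0 0 0.022 0;0 0 0.016 0;0 0 0.008 0;0 0 0 0;0 0 0 0"
}}

```text
time: 3.2
position: [0.4567, -0.2749, 0.0047]
tool_rot: [0.708, 0.707, -0.0, 0.0]
ft_force: [0.3, 0.3, -1.0]
grip_width: 0.0868
grip_force: 0.0
```

Emit:
{"api": "nudge_tcp", "payload": {
  "increments": "0 0 0 0;0 0 0 0;0 0 0 0;0 0 0 0;0 0 0 0;0 0 0 0;0 0 0 0;0 0 0 0;0 0 0 0;0 0 0 0",
  "aperture": 0.03,
  "grip_n": 20
}}

```text
time: 4.03
position: [0.4569, -0.2741, 0.0046]
tool_rot: [0.707, 0.707, 0.0, 0.0]
ft_force: [-0.8, 0.2, 2.5]
grip_width: 0.044
grip_force: 20.0
```

Emit:
{"api": "nudge_tcp", "payload": {
  "increments": "0 0 -0.02 0;0 0 -0.035 0;0 0 -0.035 0;0 0 -0.035 0;0 0 -0.025 0;0.03 0.0070 0 0;0.035 0.008 0 0;0.035 0.008 0 0;0.035 0.008 0 0;0.035 0.008 0 0;0.035 0.008 0 0;0.035 0.008 0 0;0.035 0.008 0 0;0.035 0.008 0 0;0.035 0.008 0 0;0.02 0.005 0 0;0 0 0 0;0 0 0 0"
}}

```text
time: 5.53
position: [0.5402, 0.092, 0.1539]
tool_rot: [0.706, 0.708, -0.001, -0.0]
ft_force: [-0.2, -0.3, -2.5]
grip_width: 0.0438
grip_force: 20.0
```

Run:
```python
from h import *
from rig import robot, vision, ticket, monitor
c=cam("wrist"); o=monitor.get_obs(); print(o["position"],R.from_quat(o["tool_rot"]).as_matrix().round(3), c)
cv2.imwrite("pics/w2raw.png",c["img"][:,:,::-1]); cv2.imwrite("pics/w2.png",cv2.resize(c["img"][:,:,::-1],(800,600)))
```

```text
[0.54004823 0.09102522 0.15393143] [[-0.001  1.    -0.002]
 [ 1.     0.001 -0.   ]
 [-0.    -0.002 -1.   ]] {'img': array([[[145,  95,  65],
        [145,  95,  66],
        [146,  96,  66],
        ...,
        [143,  94,  65],
        [136,  90,  62],
        [130,  86,  60]],

       [[144,  94,  65],
        [145,  95,  66],
        [147,  96,  67],
        ...,
        [142,  93,  65],
        [136,  90,  63],
        [130,  87,  60]],

       [[144,  94,  64],
        [146,  95,  66],
        [146,  96,  67],
        ...,
        [139,  90,  64],
        [135,  89,  63],
        [130,  87,  61]],

       ...,

       [[ 35,  29,  26],
        [ 29,  28,  26],
        [ 27,  26,  25],
        ...,
        [161, 152, 132],
        [160, 151, 131],
        [160, 151, 131]],

       [[ 26,  25,  24],
        [ 24,  23,  23],
        [ 25,  24,  25],
        ...,
        [160, 151, 131],
        [159, 150, 130],
        [160, 151, 131]],

       [[ 27,  26,  25],
        [ 25,  24,  23],
        [ 26,  25,  26],
        ...,
        [160, 152, 131],
        [160, 152, 131],
        [160, 151, 131]]], shape=(384, 512, 3), dtype=uint8), 'fx': 297.3186396354542, 'fy': 297.3186396354542, 'cx': 255.23231534817847, 'cy': 194.92820822974275, 'xyz': array([0.54109457, 0.15754199, 0.31594341]), 'attitude': array([ 9.92596120e-01,  1.42002093e-03, -2.73963370e-04,  1.21453081e-01]), 'fish': True}
```

View pics/w2.png

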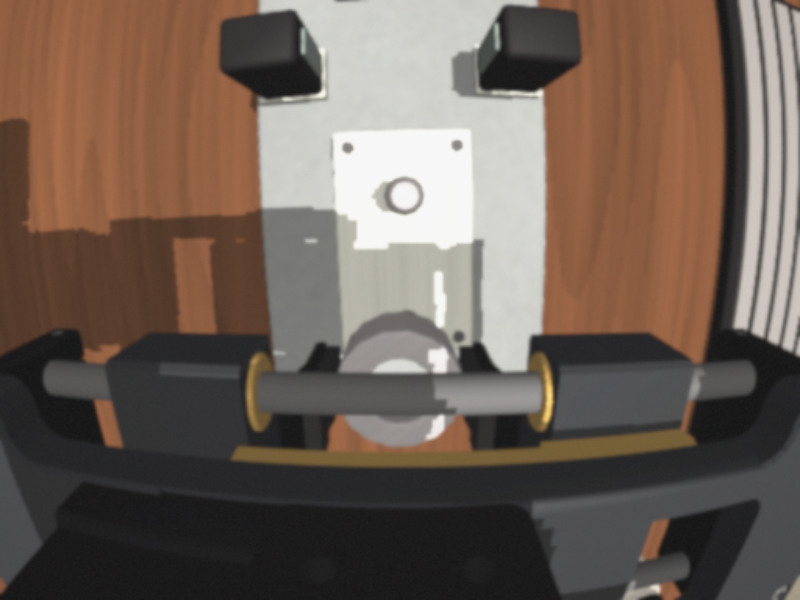

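The post's bright tip disc shows at (404,194) and the held sleeve at (400,385), partly behind the bar. Next I fit the tip disc and check both overlays.

Add to h.py:
```python
def tip(c,uv,z=.098,zs=.098):
    "bright flat top of post: contour centre -> point at height z"
    g=cv2.cvtColor(c["img"],cv2.COLOR_RGB2GRAY).astype(np.uint8)
    u=np.round(uv).astype(int);w=16
    p=cv2.resize(g[u[1]-w:u[1]+w+1,u[0]-w:u[0]+w+1],None,fx=10,fy=10,interpolation=cv2.INTER_CUBIC)
    th=(int(p[160:170,160:170].mean())+int(np.percentile(p,12)))/2
    m=(p>th).astype(np.uint8)
    n,l=cv2.connectedComponents(m); m=(l==l[165,165]).astype(np.uint8)
    k=max(cv2.findContours(m,cv2.RETR_EXTERNAL,cv2.CHAIN_APPROX_NONE)[0],key=cv2.contourArea)
    (x,y),r=cv2.minEnclosingCircle(k); M=cv2.moments(k)
    x,y=M["m10"]/M["m00"],M["m01"]/M["m00"]
    uv=np.array([x,y])/10-.45+u-w
    o,d=ray(c,uv); return o+d*(z-o[2])/d[2],uv,np.sqrt(M["m00"]/np.pi)/10
```

Run:
```python
from h import *
from rig import robot, vision, ticket, monitor
c=cam("wrist"); o=monitor.get_obs();p=o["position"]
P,uv,r=tip(c,(258.6,124.2)); print("tcp",p,"tip",P,uv,r, "exp r",.006*297/.218)
im=cv2.resize(c["img"][:,:,::-1],None,fx=4,fy=4,interpolation=cv2.INTER_CUBIC)
def dr(o,d,h,col): cv2.polylines(im,[np.round((proj(c,ring(o,d,h))*4+1.5)*16).astype(np.int32)],True,col,1,cv2.LINE_AA,4)
b=np.r_[P[:2],.034]
dr(b,.012,.064,(0,0,255));dr(b,.02,.056,(0,255,0));dr(b,.02,0,(255,0,0))
s=p-[0,0,.0046]
dr(s,.044,.026,(0,255,0));dr(s,.044,0,(0,0,255));dr(s,.023,.026,(255,255,0))
cv2.imwrite("pics/w3.png",im[400:1000,760:1320])
```

```text
tcp [0.54010956 0.09035632 0.15404686] tip [0.54346662 0.15598813 0.098     ] [258.81559283 123.23904097] 8.619923243966982 exp r 8.174311926605505
```

View pics/w3.png

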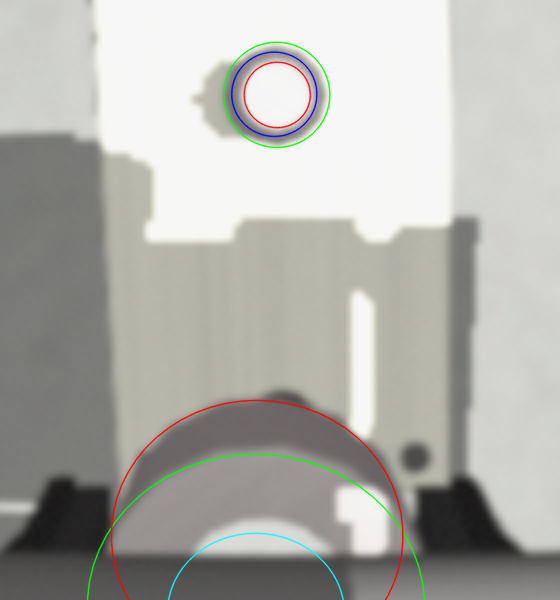

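Add to h.py:
```python
def heldfit(c,o,circles,vmax,span=.005,zspan=(0,)):
    "shift (dx,dy) maximising image gradient on the arcs above row vmax; circles: (d,h)"
    g=cv2.GaussianBlur(cv2.cvtColor(c["img"],cv2.COLOR_RGB2GRAY),(0,0),.8).astype(np.float32)
    G=np.hypot(cv2.Sobel(g,cv2.CV_32F,1,0),cv2.Sobel(g,cv2.CV_32F,0,1)); G=np.minimum(G,60)
    best=[]
    for dz in zspan:
     for dx in np.arange(-span,span+1e-9,.00025):
      for dy in np.arange(-span,span+1e-9,.00025):
        s=0
        for d,h in circles:
            q=proj(c,ring(np.array(o)+[dx,dy,dz],d,h)); q=q[q[:,1]<vmax].astype(np.float32)
            if len(q): s+=cv2.remap(G,q[:,0].copy(),q[:,1].copy(),cv2.INTER_LINEAR).mean()
        best.append((s,dx,dy,dz))
    best.sort(reverse=True); return np.array(best[:4])
```

Run:
```python
from h import *
from rig import robot, vision, ticket, monitor
c=cam("wrist"); p=monitor.get_obs()["position"]
print(heldfit(c,p-[0,0,.0046],[(.044,.026),(.044,0),(.023,.026)],238).round(4))
print(heldfit(c,p-[0,0,.0046],[(.044,.026),(.044,0)],238).round(4))
P=tip(c,(258.8,123.2))[0]
im=c["img"][:,:,::-1].copy()
Sd=cam("side");T=cam("top")
# post circles in wrist and side, free z shift: check with gradient fit, per cam
for n,cc in (("wrist",c),("side",Sd),("top",T)):
    print(n,P[:2],heldfit(cc,np.r_[P[:2],.034],[(.012,.064),(.02,.056)] if n=="wrist" else [(.02,0.05),(.02,.04),(.02,.03)],400)[0].round(4))
```

```text
[[1.761780e+02 1.000000e-03 8.000000e-04 0.000000e+00]
 [1.760981e+02 1.000000e-03 1.000000e-03 0.000000e+00]
 [1.756732e+02 8.000000e-04 8.000000e-04 0.000000e+00]
 [1.756203e+02 1.300000e-03 1.000000e-03 0.000000e+00]]
[[1.177884e+02 1.000000e-03 5.000000e-04 0.000000e+00]
 [1.177749e+02 8.000000e-04 3.000000e-04 0.000000e+00]
 [1.176351e+02 5.000000e-04 3.000000e-04 0.000000e+00]
 [1.176053e+02 1.000000e-03 3.000000e-04 0.000000e+00]]
wrist [0.54349015 0.15599371] [ 1.199911e+02 -5.000000e-04 -2.000000e-04  0.000000e+00]
side [0.54349015 0.15599371] [ 1.555279e+02 -3.200000e-03 -5.000000e-03  0.000000e+00]
top [0.54349015 0.15599371] [4.6479e+01 5.0000e-03 5.0000e-03 0.0000e+00]
```

Emit:
{"api": "nudge_tcp", "payload": {
  "increments": "0.02 0.002 0 0;0.03 0 0 0;0.0148 0 0 0;0 0 0 0;0 0 0.015 0;0 0 0.015 0;0 0 0.01 0;0 0 0 0;0 0 0 0;0 0 0 0"
}}

```text
time: 6.62
position: [0.5434, 0.1551, 0.115]
tool_rot: [0.707, 0.707, 0.0, 0.0]
ft_force: [0.5, -0.3, -2.2]
grip_width: 0.0437
grip_force: 20.0
```

Run:
```python
from h import *
from rig import robot, vision, ticket, monitor
c=cam("wrist"); o=monitor.get_obs(); print(o["position"],o["ft_force"])
s=cam("side")
a=cv2.resize(c["img"][170:290,180:340,::-1],(800,600),interpolation=cv2.INTER_CUBIC)
b=cv2.resize(s["img"][240:384,182:374,::-1],(800,600),interpolation=cv2.INTER_CUBIC)
cv2.imwrite("pics/w4.png",cv2.resize(np.hstack([a,b]),(800,300),interpolation=cv2.INTER_AREA))
```

```text
[0.54358564 0.15526552 0.11525503] [ 0.54156454 -1.07423592 -2.65880772]
```

View pics/w4.png

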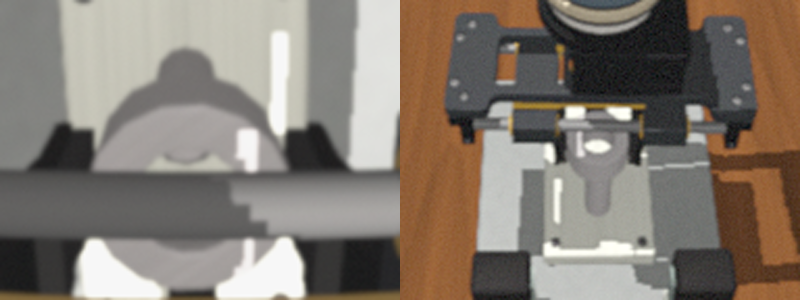

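The post stands under the sleeve at (186,75), about 1 mm to the -x side. I correct that and lower slowly.

Emit:
{"api": "nudge_tcp", "payload": {
  "increments": "0 -0.0012 0.004 0;0 0 0.006 0;0 0 0.004 0;0 0 0.003 0;0 0 0.003 0;0 0 0.003 0;0 0 0 0;0 0 0 0"
}}

```text
time: 7.38
position: [0.5415, 0.1557, 0.0913]
tool_rot: [0.707, 0.707, -0.0, -0.0]
ft_force: [-0.3, -1.0, -2.0]
grip_width: 0.0439
grip_force: 20.0
```

Emit:
{"api": "nudge_tcp", "payload": {
  "increments": "0 0 0.003 0;0 0 0.003 0;0 0 0.003 0;0 0 0 0;0 0 0 0"
}}

```text
time: 7.8
position: [0.5414, 0.1557, 0.0823]
tool_rot: [0.707, 0.707, -0.0, -0.0]
ft_force: [-1.0, -1.2, -2.0]
grip_width: 0.0439
grip_force: 20.0
```

Emit:
{"api": "nudge_tcp", "payload": {
  "increments": "0 0 0.006 0;0 0 0.008 0;0 0 0.008 0;0 0 0.008 0;0 0 0.006 0;0 0 0.003 0;0 0 0 0;0 0 0 0"
}}

```text
time: 8.47
position: [0.5416, 0.1557, 0.0432]
tool_rot: [0.707, 0.707, -0.0, -0.0]
ft_force: [0.4, -0.4, -1.7]
grip_width: 0.0434
grip_force: 20.0
```

Emit:
{"api": "nudge_tcp", "payload": {
  "increments": "0 0 0.0015 0;0 0 0.0015 0;0 0 0.0015 0;0 0 0 0;0 0 0 0"
}}

```text
time: 8.88
position: [0.5416, 0.1557, 0.0391]
tool_rot: [0.707, 0.707, 0.0, 0.0]
ft_force: [0.8, -0.0, -2.6]
grip_width: 0.0439
grip_force: 20.0
```

Emit:
{"api": "nudge_tcp", "payload": {
  "increments": "0 0 0.0007 0;0 0 0.0005 0;0 0 0 0;0 0 0 0"
}}

```text
time: 9.22
position: [0.5418, 0.1557, 0.0386]
tool_rot: [0.707, 0.707, 0.0, 0.0]
ft_force: [-1.7, -0.8, 5.7]
grip_width: 0.0438
grip_force: 20.1
```

Emit:
{"api": "nudge_tcp", "payload": {
  "increments": "0 0 0 0;0 0 0 0;0 0 0 0;0 0 0 0;0 0 0 0;0 0 0 0;0 0 -0.0 0;0 0 0 0",
  "aperture": 0.087
}}

```text
time: 9.88
position: [0.5417, 0.1557, 0.0378]
tool_rot: [0.707, 0.707, -0.0, -0.0]
ft_force: [-0.1, 1.0, -0.4]
grip_width: 0.0849
grip_force: 0.0
```

Emit:
{"api": "nudge_tcp", "payload": {
  "increments": "0 0 -0.01 0;0 0 -0.03 0;0 0 -0.035 0;0 0 -0.035 0;0 0 -0.01 0;0 0 0 0;0 0 0 0"
}}

```text
time: 10.47
position: [0.5416, 0.1557, 0.1585]
tool_rot: [0.707, 0.707, 0.0, 0.0]
ft_force: [-0.4, 0.1, -0.3]
grip_width: 0.0874
grip_force: 0.0
```

Run:
```python
from h import *
s=cam("side"); c=cam("wrist")
b=cv2.resize(s["img"][240:384,182:374,::-1],(800,600),interpolation=cv2.INTER_CUBIC)
a=cv2.resize(c["img"][150:290,164:352,::-1],(800,600),interpolation=cv2.INTER_CUBIC)
cv2.imwrite("pics/w5.png",cv2.resize(np.hstack([a,b]),(800,300),interpolation=cv2.INTER_AREA))
```

```text
(no output)
```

View pics/w5.png

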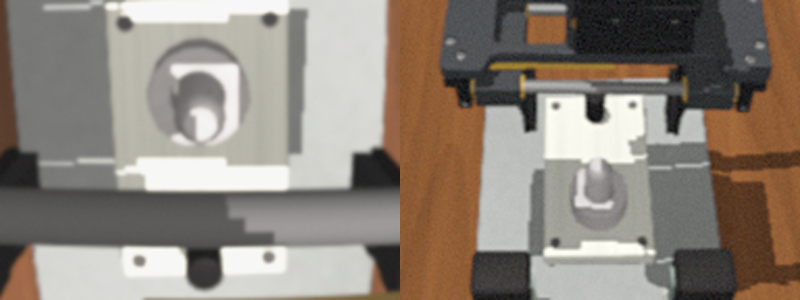

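The sleeve is seated on the carriage around the post: wrist view (200,95), side view (598,200). Now the bushing.

Emit:
{"api": "nudge_tcp", "payload": {
  "increments": "-0.02 0.002 0 0;-0.036 0.004 0 0;-0.036 0.004 0 0;-0.036 0.004 0 0;-0.036 0.004 0 0;-0.036 0.004 0 0;-0.036 0.004 0 0;-0.036 0.004 0 0;-0.036 0.004 0 0;-0.036 0.004 0 0;-0.036 0.004 0 0;-0.036 0.004 0 0;-0.036 0.004 0 0;-0.014 0 0 0;0 0 0 0;0 0 0 0",
  "aperture": 0.087
}}

```text
time: 11.9
position: [0.5903, -0.3097, 0.1555]
tool_rot: [0.708, 0.706, 0.0, -0.003]
ft_force: [0.4, 1.2, -0.6]
grip_width: 0.0869
grip_force: 0.0
```

Run:
```python
from h import *
from rig import robot, vision, ticket, monitor
c=cam("wrist"); print(monitor.get_obs()["position"])
r,f=fit([c],"bushing",(.5905,-.3105,0),w=60,freez=False); print(r,f)
print(heldfit(c,np.r_[r,0],[(.054,.007),(.038,.022),(.023,.022)],400)[:2].round(4))
```

```text
[ 0.59039374 -0.30848883  0.15594171]
[ 0.59126769 -0.30987837] 107.62111870101099
[[ 1.621605e+02  1.500000e-03 -5.000000e-04  0.000000e+00]
 [ 1.618637e+02  1.300000e-03 -5.000000e-04  0.000000e+00]]
```

Emit:
{"api": "nudge_tcp", "payload": {
  "increments": "-0.0015 0.0007 0.02 0;0 0 0.03 0;0 0 0.03 0;0 0 0.03 0;0 0 0.022 0;0 0 0.01 0;0 0 0.0045 0;0 0 0 0;0 0 0 0;0 0 0 0"
}}

```text
time: 12.78
position: [0.5936, -0.3122, 0.0132]
tool_rot: [0.707, 0.707, 0.0, 0.002]
ft_force: [0.2, -1.2, -0.1]
grip_width: 0.0869
grip_force: 0.0
```

Emit:
{"api": "nudge_tcp", "payload": {
  "increments": "0 0 0 0;0 0 0 0;0 0 0 0;0 0 0 0"
}}

```text
time: 13.12
position: [0.5925, -0.3121, 0.012]
tool_rot: [0.707, 0.707, 0.0, 0.0]
ft_force: [0.1, 0.5, -0.1]
grip_width: 0.087
grip_force: 0.0
```

Run:
```python
from h import *
c=cam("wrist"); print(heldfit(c,(.592,-.310,0),[(.054,.007),(.038,.022),(.023,.022)],238)[:2].round(4))
```

```text
[[ 1.722596e+02 -1.000000e-03 -2.000000e-04  0.000000e+00]
 [ 1.719626e+02 -1.000000e-03 -5.000000e-04  0.000000e+00]]
```

Emit:
{"api": "nudge_tcp", "payload": {
  "increments": "0.001 -0.0015 0.0015 0;0 0 0.0015 0;0 0 0 0;0 0 0 0;0 0 0 0"
}}

```text
time: 13.58
position: [0.5908, -0.3108, 0.0082]
tool_rot: [0.707, 0.707, -0.0, -0.0]
ft_force: [-0.4, 0.1, -0.1]
grip_width: 0.087
grip_force: 0.0
```

Emit:
{"api": "nudge_tcp", "payload": {
  "increments": "0 0 0 0;0 0 0 0;0 0 0 0;0 0 0 0;0 0 0 0;0 0 0 0;0 0 0 0;0 0 0 0;0 0 0 0;0 0 0 0;0 0 0 0",
  "aperture": 0.025,
  "grip_n": 20
}}

```text
time: 14.5
position: [0.5908, -0.3108, 0.0083]
tool_rot: [0.707, 0.707, -0.0, -0.0]
ft_force: [0.0, -0.9, 0.1]
grip_width: 0.0377
grip_force: 20.0
```

Emit:
{"api": "nudge_tcp", "payload": {
  "increments": "0 0 -0.02 0;0 0 -0.035 0;0 0 -0.035 0;0 0 -0.035 0;0 0 -0.025 0;0.02 -0.002 0 0;0.0365 -0.0045 0 0;0.0365 -0.0045 0 0;0.0365 -0.0045 0 0;0.0365 -0.0045 0 0;0.0365 -0.0045 0 0;0.0365 -0.0045 0 0;0.0365 -0.0045 0 0;0.0365 -0.0045 0 0;0.0365 -0.0045 0 0;0.0365 -0.0045 0 0;0.0165 -0.002 0 0;0 0 0 0;0 0 0 0;0 0 0 0"
}}

```text
time: 16.17
position: [0.542, 0.0901, 0.1583]
tool_rot: [0.707, 0.707, -0.0, 0.0]
ft_force: [0.4, -1.3, -1.7]
grip_width: 0.038
grip_force: 20.0
```

Run:
```python
from h import *
from rig import robot, vision, ticket, monitor
c=cam("wrist"); p=monitor.get_obs()["position"]; print(p)
C=[(.054,.007),(.054,0),(.038,.022)]
print(heldfit(c,p-[0,0,.0083],C,238)[:3].round(4),heldfit(c,p-[0,0,.0083],C+[(.023,.022)],238)[0].round(4))
print(tip(c,proj(c,(.543,.156,.098))[0]), heldfit(c,(.5432,.156,.034),[(.012,.064)],400)[0].round(4))
```

```text
[0.54221073 0.08962611 0.15830339]
[[1.505010e+02 1.000000e-03 5.000000e-04 0.000000e+00]
 [1.501324e+02 1.000000e-03 3.000000e-04 0.000000e+00]
 [1.499791e+02 8.000000e-04 5.000000e-04 0.000000e+00]] [2.074252e+02 1.000000e-03 1.500000e-03 0.000000e+00]
(array([0.54351739, 0.15596439, 0.098     ]), array([255.86043476, 121.96153348]), np.float64(8.73164268272251)) [ 6.e+01  8.e-04 -2.e-04  0.e+00]
```

Emit:
{"api": "nudge_tcp", "payload": {
  "increments": "0.02 -0.0004 0 0;0.03 0 0 0;0.0155 0 0 0;0 0 0 0;0 0 0.015 0;0 0 0.02 0;0 0 0.008 0;0 0 0 0;0 0 0 0;0 0 0 0"
}}

```text
time: 17.05
position: [0.5423, 0.1555, 0.116]
tool_rot: [0.707, 0.707, 0.0, 0.0]
ft_force: [0.3, 0.8, -1.5]
grip_width: 0.0378
grip_force: 20.0
```

Emit:
{"api": "nudge_tcp", "payload": {
  "increments": "0 0 0.003 0;0 0 0.004 0;0 0 0.004 0;0 0 0.003 0;0 0 0.003 0;0 0 0 0;0 0 0 0"
}}

```text
time: 17.63
position: [0.5413, 0.1562, 0.0981]
tool_rot: [0.707, 0.707, -0.0, -0.0]
ft_force: [-0.9, -1.2, -1.7]
grip_width: 0.0378
grip_force: 20.0
```

Bottom at 0.090, free so far; continuing to about 0.062.

Emit:
{"api": "nudge_tcp", "payload": {
  "increments": "0 0 0.003 0;0 0 0.004 0;0 0 0.004 0;0 0 0.003 0;0 0 0 0"
}}

```text
time: 18.05
position: [0.5412, 0.1561, 0.0835]
tool_rot: [0.707, 0.707, -0.0, -0.0]
ft_force: [0.4, -0.4, -2.1]
grip_width: 0.0376
grip_force: 20.0
```

Emit:
{"api": "nudge_tcp", "payload": {
  "increments": "0 0 0.004 0;0 0 0.004 0;0 0 0.003 0;0 0 0.002 0;0 0 0 0;0 0 0 0"
}}

```text
time: 18.55
position: [0.5413, 0.1562, 0.0711]
tool_rot: [0.707, 0.707, -0.0, -0.0]
ft_force: [0.3, 0.2, -2.1]
grip_width: 0.0375
grip_force: 20.0
```

Emit:
{"api": "nudge_tcp", "payload": {
  "increments": "0 0 0.001 0;0 0 0.001 0;0 0 0 0;0 0 0 0"
}}

```text
time: 18.88
position: [0.5414, 0.1562, 0.0694]
tool_rot: [0.707, 0.707, -0.0, -0.0]
ft_force: [-0.4, -0.2, -1.5]
grip_width: 0.0381
grip_force: 20.0
```

Emit:
{"api": "nudge_tcp", "payload": {
  "increments": "0 0 0.0007 0;0 0 0.0007 0;0 0 0 0;0 0 0 0"
}}

```text
time: 19.22
position: [0.5415, 0.1562, 0.0683]
tool_rot: [0.707, 0.707, 0.0, 0.0]
ft_force: [-0.7, -0.3, 2.1]
grip_width: 0.038
grip_force: 20.0
```

Emit:
{"api": "nudge_tcp", "payload": {
  "increments": "0 0 0 0;0 0 0 0;0 0 0 0;0 0 0 0;0 0 0 0;0 0 0 0;0 0 0 0;0 0 0 0",
  "aperture": 0.087
}}

```text
time: 19.88
position: [0.5414, 0.1562, 0.0679]
tool_rot: [0.707, 0.707, 0.0, -0.0]
ft_force: [-0.7, -0.1, -0.3]
grip_width: 0.0825
grip_force: 0.0
```

Emit:
{"api": "nudge_tcp", "payload": {
  "increments": "0 0 -0.01 0;0 0 -0.03 0;0 0 -0.035 0;0 0 -0.015 0;0 0 0 0;-0.02 -0.002 0 0;-0.036 -0.002 0 0;-0.036 -0.002 0 0;-0.036 -0.002 0 0;-0.036 -0.002 0 0;-0.036 -0.002 0 0;-0.036 -0.002 0 0;-0.036 -0.002 0 0;-0.036 0 0 0;-0.024 0 0 0;0 0 0 0;0 0 0 0;0 0 0 0"
}}

```text
time: 21.38
position: [0.5246, -0.175, 0.1575]
tool_rot: [0.707, 0.707, -0.0, -0.001]
ft_force: [-0.2, 0.4, -1.1]
grip_width: 0.0872
grip_force: 0.0
```

Run:
```python
from h import *
from rig import robot, vision, ticket, monitor
c=cam("wrist"); print(monitor.get_obs()["position"])
r,f=fit([c],"washer",(.525,-.1755,0),w=60,freez=False); print(r,f)
print(heldfit(c,np.r_[r,0],[(.048,.01),(.023,.01)],400)[:2].round(4))
# top: stack check
T=cam("top")
for z,n in ((.034,"sleeve"),(.06,"bushing")): print(n,proj(T,(.5417,.1562,z)))
cv2.imwrite("pics/t2.png",cv2.resize(T["img"][190:275,70:200,::-1],(790,516),interpolation=cv2.INTER_CUBIC))
```

```text
[ 0.5247171  -0.17444398  0.15756114]
[ 0.52600236 -0.1756976 ] 129.04480549045542
[[1.2e+02 8.0e-04 8.0e-04 0.0e+00]
 [1.2e+02 8.0e-04 5.0e-04 0.0e+00]]
sleeve [[138.27975366 227.95591113]]
bushing [[135.76225395 227.61456259]]
```

Emit:
{"api": "nudge_tcp", "payload": {
  "increments": "-0.001 0.0005 0.02 0;0 0 0.03 0;0 0 0.03 0;0 0 0.03 0;0 0 0.025 0;0 0 0.01 0;0 0 0.005 0;0 0 0 0;0 0 0 0;0 0 0 0;0 0 0 0"
}}

```text
time: 22.4
position: [0.527, -0.1773, 0.0094]
tool_rot: [0.707, 0.707, 0.0, 0.001]
ft_force: [0.4, -0.4, -0.2]
grip_width: 0.0868
grip_force: 0.0
```

Run:
```python
from h import *
c=cam("wrist"); print(heldfit(c,(.526,-.1755,0),[(.048,.01),(.048,0),(.023,.01)],238)[:2].round(4))
```

```text
[[ 1.797798e+02  3.000000e-04 -5.000000e-04  0.000000e+00]
 [ 1.796893e+02  3.000000e-04 -7.000000e-04  0.000000e+00]]
```

Emit:
{"api": "nudge_tcp", "payload": {
  "increments": "0 -0.001 0.003 0;0 0 0.002 0;0 0 0 0;0 0 0 0;0 0 0 0;0 0 0 0"
}}

```text
time: 22.95
position: [0.5249, -0.1768, 0.0029]
tool_rot: [0.707, 0.707, -0.0, -0.0]
ft_force: [-0.0, -0.1, -0.4]
grip_width: 0.0872
grip_force: 0.0
```

Emit:
{"api": "nudge_tcp", "payload": {
  "increments": "0 0 0 0;0 0 0 0;0 0 0 0;0 0 0 0;0 0 0 0;0 0 0 0;0 0 0 0;0 0 0 0;0 0 0 0;0 0 0 0",
  "aperture": 0.03,
  "grip_n": 20
}}

```text
time: 23.78
position: [0.5249, -0.1768, 0.003]
tool_rot: [0.707, 0.707, 0.0, 0.0]
ft_force: [-0.0, -0.1, 0.1]
grip_width: 0.0471
grip_force: 20.0
```

Emit:
{"api": "nudge_tcp", "payload": {
  "increments": "0 0 -0.02 0;0 0 -0.035 0;0 0 -0.035 0;0 0 -0.035 0;0 0 -0.03 0;0.02 0.002 0 0;0.035 0.002 0 0;0.035 0.002 0 0;0.035 0.002 0 0;0.035 0.002 0 0;0.035 0.002 0 0;0.035 0.002 0 0;0.035 0.002 0 0;0.002 0.001 0 0;0 0 0 0;0 0 0 0;0 0 0 0"
}}

```text
time: 25.2
position: [0.5418, 0.089, 0.1578]
tool_rot: [0.707, 0.707, -0.0, -0.0]
ft_force: [-0.3, -0.2, -0.9]
grip_width: 0.047
grip_force: 20.0
```

Run:
```python
from h import *
from rig import robot, vision, ticket, monitor
c=cam("wrist"); p=monitor.get_obs()["position"]; print(p)
C=[(.048,.01),(.048,0),(.023,.01)]
print(heldfit(c,p-[0,0,.0027],C,238)[:3].round(4))
P=tip(c,proj(c,(.5433,.156,.098))[0]);print(P)
# held bushing/sleeve on post check
for n,z,C in (("bushing",.060,[(.054,.007),(.038,.022)]),("sleeve",.034,[(.044,0)])): print(n,heldfit(c,(.5433,.156,z),C,200)[0].round(4))
cv2.imwrite("pics/w7.png",cv2.resize(c["img"][60:260,130:390,::-1],(780,600),interpolation=cv2.INTER_CUBIC))
```

```text
[0.54189053 0.08881035 0.15781502]
[[1.708780e+02 1.500000e-03 1.300000e-03 0.000000e+00]
 [1.706259e+02 1.800000e-03 1.300000e-03 0.000000e+00]
 [1.705070e+02 1.500000e-03 1.000000e-03 0.000000e+00]]
(array([0.54352645, 0.15601332, 0.098     ]), array([256.13585999, 120.52454036]), np.float64(8.833126247335695))
bushing [ 4.97876e+01 -1.20000e-03  1.00000e-03  0.00000e+00]
sleeve [ 2.914e+01 -5.000e-03 -5.000e-03  0.000e+00]
```

View pics/w7.png

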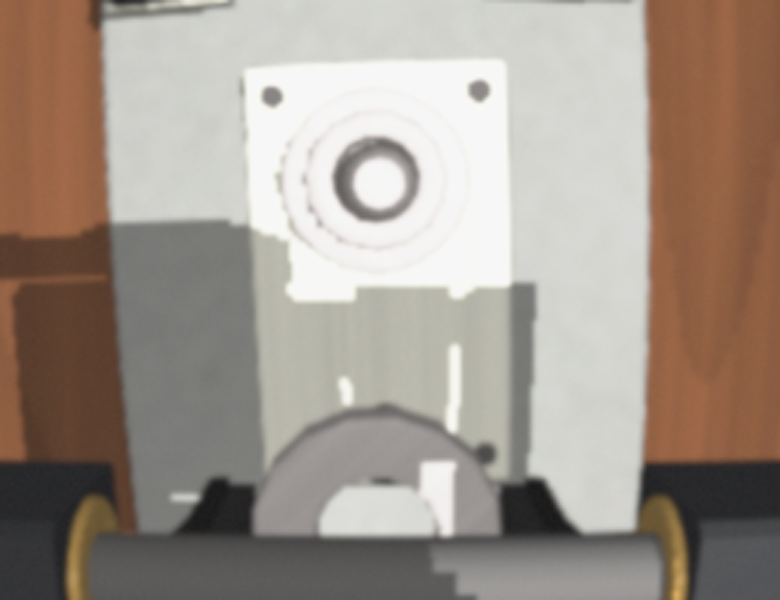

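The bushing sits on the post, flange down, at (376,180). The washer is held flat at (378,490). Placing the washer now.

Emit:
{"api": "nudge_tcp", "payload": {
  "increments": "0.02 -0.0005 0 0;0.03 0 0 0;0.0165 0 0 0;0 0 0 0;0 0 0.015 0;0 0 0.02 0;0 0 0.011 0;0 0 0.004 0;0 0 0 0;0 0 0 0;0 0 0 0"
}}

```text
time: 26.17
position: [0.5423, 0.1563, 0.1087]
tool_rot: [0.707, 0.707, 0.001, 0.001]
ft_force: [0.2, 0.8, -0.6]
grip_width: 0.0469
grip_force: 20.0
```

Emit:
{"api": "nudge_tcp", "payload": {
  "increments": "0 0 0.003 0;0 0 0.003 0;0 0 0.003 0;0 0 0.002 0;0 0 0 0;0 0 0 0"
}}

```text
time: 26.67
position: [0.5413, 0.1567, 0.0967]
tool_rot: [0.707, 0.707, -0.0, -0.0]
ft_force: [-0.6, -0.5, -0.6]
grip_width: 0.0471
grip_force: 20.0
```

Emit:
{"api": "nudge_tcp", "payload": {
  "increments": "-0.001 0 0.001 0;0 0 0.003 0;0 0 0.003 0;0 0 0.002 0;0 0 0 0;0 0 0 0"
}}

```text
time: 27.17
position: [0.5413, 0.1557, 0.0877]
tool_rot: [0.707, 0.707, -0.0, -0.0]
ft_force: [-0.2, -1.2, -1.1]
grip_width: 0.0471
grip_force: 20.0
```

Emit:
{"api": "nudge_tcp", "payload": {
  "increments": "0 0 0.001 0;0 0 0.001 0;0 0 0 0;0 0 0 0"
}}

```text
time: 27.5
position: [0.5414, 0.1557, 0.0859]
tool_rot: [0.707, 0.707, -0.0, -0.0]
ft_force: [0.3, 0.3, -1.3]
grip_width: 0.0466
grip_force: 20.0
```

Emit:
{"api": "nudge_tcp", "payload": {
  "increments": "0 0 0.0007 0;0 0 0.0007 0;0 0 0 0;0 0 0 0"
}}

```text
time: 27.83
position: [0.5416, 0.1557, 0.0849]
tool_rot: [0.707, 0.707, 0.0, 0.0]
ft_force: [0.3, 0.1, 2.2]
grip_width: 0.0473
grip_force: 20.0
```

Emit:
{"api": "nudge_tcp", "payload": {
  "increments": "0 0 0 0;0 0 0 0;0 0 0 0;0 0 0 0;0 0 0 0;0 0 0 0;0 0 0 0;0 0 0 0",
  "aperture": 0.087
}}

```text
time: 28.5
position: [0.5414, 0.1557, 0.0845]
tool_rot: [0.707, 0.707, -0.0, -0.0]
ft_force: [-0.3, 0.4, 0.6]
grip_width: 0.0855
grip_force: 0.0
```

Emit:
{"api": "nudge_tcp", "payload": {
  "increments": "0 0 -0.01 0;0 0 -0.03 0;0 0 -0.033 0;0 0 0 0;-0.025 0 0 0;-0.035 0 0 0;-0.035 0 0 0;-0.035 0 0 0;-0.016 0 0 0;0 0 0 0;0 0 0 0;0 0 0 0"
}}

```text
time: 29.5
position: [0.5413, 0.0104, 0.1578]
tool_rot: [0.707, 0.707, 0.0, -0.0]
ft_force: [-0.5, 0.3, -0.7]
grip_width: 0.0871
grip_force: 0.0
```

Run:
```python
from h import *
from rig import robot, vision, ticket, monitor
c=cam("wrist"); p=monitor.get_obs()["position"]; print(p)
C=[(.018,.034),(.018,0)]
for g in ((.543,.0755),): print(heldfit(c,g+(.034,),C,235)[:3].round(4))
uv=np.round(proj(c,(.543,.0755,.068))[0]).astype(int); w=30
g=cv2.cvtColor(c["img"],cv2.COLOR_RGB2GRAY)[uv[1]-w:uv[1]+w,uv[0]-w:uv[0]+w]
m=(g<60).astype(np.uint8);n,l,st,ce=cv2.connectedComponentsWithStats(m)
for s,q in zip(st[1:],ce[1:]):
    if s[4]>60: o,d=ray(c,q+uv-w); print(s,o+d*(.06-o[2])/d[2])
# hole bolts -> yaw from carriage; washer/tip
P=tip(c,proj(c,(.5433,.156,.098))[0]);print(P)
print("washer",heldfit(c,(.5433,.156,.082),[(.048,.01)],400)[:2].round(4))
T=cam("top");Sd=cam("side");print([fit([q],"washer",(.542,.156,.082),w=30,freez=False)[0] for q in ()])
```

```text
[0.54123006 0.0107446  0.15770414]
[[1.2e+02 3.0e-03 5.0e-04 0.0e+00]
 [1.2e+02 2.8e-03 5.0e-04 0.0e+00]
 [1.2e+02 2.8e-03 3.0e-04 0.0e+00]]
(array([0.54350785, 0.15577781, 0.098     ]), array([256.84297078,  19.83712703]), np.float64(7.884133089564803))
washer [[ 4.64194e+01 -2.00000e-04  5.00000e-04  0.00000e+00]
 [ 4.63499e+01 -5.00000e-04  5.00000e-04  0.00000e+00]]
[]
```

Emit:
{"api": "nudge_tcp", "payload": {
  "increments": "0.025 0.0035 0 0;0.03 0 0 0;0.0095 0 0 0;0 0 0 0;0 0 0.02 0;0 0 0.03 0;0 0 0.03 0;0 0 0.02 0;0 0 0.01 0;0 0 0 0;0 0 0 0;0 0 0 0",
  "aperture": 0.06
}}

```text
time: 30.65
position: [0.5461, 0.0739, 0.0487]
tool_rot: [0.707, 0.707, 0.001, 0.001]
ft_force: [0.4, 0.3, 0.2]
grip_width: 0.0599
grip_force: 0.0
```

Emit:
{"api": "nudge_tcp", "payload": {
  "increments": "0 0 0 0;0 0 0 0;0 0 0 0;0 0 0 0;0 0 0 0;0 0 0 0;0 0 0 0;0 0 0 0;0 0 0 0;0 0 0 0;0 0 0 0",
  "aperture": 0.01,
  "grip_n": 10
}}

```text
time: 31.57
position: [0.5448, 0.0742, 0.0476]
tool_rot: [0.707, 0.707, -0.0, -0.0]
ft_force: [-0.4, 0.6, 2.1]
grip_width: 0.0177
grip_force: 10.0
```

Emit:
{"api": "nudge_tcp", "payload": {
  "increments": "0.002 0 0 0;0.004 -0.0002 0 0;0.006 -0.0002 0 0;0.006 -0.0002 0 0;0.006 -0.0002 0 0;0.006 -0.0002 0 0;0.006 -0.0002 0 0;0.006 -0.0002 0 0;0.006 -0.0002 0 0;0.006 -0.0002 0 0;0.006 -0.0003 0 0;0.004 -0.0002 0 0;0.002 -0.0001 0 0;0 0 0 0"
}}

```text
time: 32.73
position: [0.5428, 0.1413, 0.0475]
tool_rot: [0.707, 0.707, 0.001, -0.0]
ft_force: [0.7, -0.0, -0.2]
grip_width: 0.0176
grip_force: 10.0
```

Emit:
{"api": "nudge_tcp", "payload": {
  "increments": "0.0015 0 0 0;0.0015 -0.0001 0 0;0.0015 0 0 0;0.0015 -0.0001 0 0;0 0 0 0;0 0 0 0"
}}

```text
time: 33.23
position: [0.5426, 0.1463, 0.0476]
tool_rot: [0.707, 0.707, 0.0, 0.0]
ft_force: [0.3, -2.8, 0.3]
grip_width: 0.0176
grip_force: 10.0
```

Emit:
{"api": "nudge_tcp", "payload": {
  "increments": "0.0015 0 0 0;0.0015 -0.0001 0 0;0.0015 0 0 0;0.0015 -0.0001 0 0;0 0 0 0"
}}

```text
time: 33.65
position: [0.5424, 0.1526, 0.0476]
tool_rot: [0.707, 0.707, 0.0, 0.0]
ft_force: [2.3, -3.8, 0.3]
grip_width: 0.0174
grip_force: 10.0
```

Emit:
{"api": "nudge_tcp", "payload": {
  "increments": "0.0015 0 0 0;0.0015 -0.0001 0 0;0 0 0 0;0 0 0 0"
}}

```text
time: 33.98
position: [0.5424, 0.1545, 0.0476]
tool_rot: [0.707, 0.707, -0.0, 0.001]
ft_force: [2.2, -6.1, 0.0]
grip_width: 0.0173
grip_force: 10.0
```

Emit:
{"api": "nudge_tcp", "payload": {
  "increments": "0.0015 0 0 0;0.0015 0 0 0;0 0 0 0;0 0 0 0",
  "grip_n": 15
}}

```text
time: 34.32
position: [0.5424, 0.1549, 0.0476]
tool_rot: [0.706, 0.708, -0.002, 0.002]
ft_force: [1.9, -16.1, 1.3]
grip_width: 0.0171
grip_force: 15.0
```

Emit:
{"api": "nudge_tcp", "payload": {
  "increments": "0.0015 0 0 0;0.0015 0 0 0;0 0 0 0;0 0 0 0"
}}

```text
time: 34.65
position: [0.5423, 0.1571, 0.0476]
tool_rot: [0.706, 0.708, -0.002, 0.002]
ft_force: [1.6, -19.0, 0.9]
grip_width: 0.0173
grip_force: 15.0
```

Run:
```python
from h import *
from rig import robot, vision, ticket, monitor
c=cam("wrist"); p=monitor.get_obs()["position"]; print(p)
print("washer",heldfit(c,p*[1,1,0]+[-.002,.082,.082],[(.048,.01),(.023,.01)],400)[:2].round(4))
print(tip(c,proj(c,p*[1,1,0]+[-.002,.082,.098])[0]))
```

```text
[0.54234391 0.15713471 0.04755088]
washer [[ 1.057892e+02 -5.000000e-04 -2.500000e-03  0.000000e+00]
 [ 1.057763e+02 -2.000000e-04 -2.500000e-03  0.000000e+00]]
(array([0.54085856, 0.23717868, 0.098     ]), array([249.1821508 ,  84.61437822]), np.float64(14.483692755686807))
```

Emit:
{"api": "nudge_tcp", "payload": {
  "increments": "0 0 0 0;0 0 0 0;0 0 0 0;0 0 0 0;0 0 0 0;0 0 0 0;0 0 0 0",
  "aperture": 0.06
}}

```text
time: 35.28
position: [0.5418, 0.1616, 0.0476]
tool_rot: [0.707, 0.707, 0.0, -0.0]
ft_force: [-0.8, 0.7, 0.6]
grip_width: 0.055
grip_force: 0.0
```

Emit:
{"api": "nudge_tcp", "payload": {
  "increments": "0 0 -0.005 0;0 0 -0.015 0;0 0 -0.025 0;0 0 -0.03 0;0 0 -0.03 0;-0.02 0 -0.01 0;-0.03 0 0 0;-0.03 0 0 0;-0.01 0 0 0;0 0 0 0;0 0 0 0"
}}

```text
time: 36.2
position: [0.542, 0.0712, 0.1627]
tool_rot: [0.708, 0.706, 0.0, -0.0]
ft_force: [0.2, 0.1, -0.7]
grip_width: 0.0602
grip_force: 0.0
```

Run:
```python
from h import *
from rig import robot, vision, ticket, monitor
c=cam("wrist"); p=monitor.get_obs()["position"]; print(p)
print("washer",heldfit(c,(.5403,.2365,.082),[(.048,.01)],400)[:2].round(4),tip(c,proj(c,(.5403,.2365,.098))[0]))
print("handle",heldfit(c,(.5425,.1565,.034),[(.018,.034)],400)[:2].round(4))
# head front faces: dark blobs rows in wrist picture at z=.105
g=cv2.cvtColor(c["img"],cv2.COLOR_RGB2GRAY)
for sx in (-1,1):
  for y in np.arange(.19,.28,.006):
    q=proj(c,(.5403+sx*.068,y,.105))[0]; 
    if 0<q[1]<384: print(sx,round(y,3),g[int(round(q[1])),int(round(q[0]))],end="; ")
```

```text
[0.54187104 0.07186371 0.16252553]Traceback (most recent call last):
  File "<stdin>", line 4, in <module>
  File "h.py", line 62, in tip
    p=cv2.resize(g[u[1]-w:u[1]+w+1,u[0]-w:u[0]+w+1],None,fx=10,fy=10,interpolation=cv2.INTER_CUBIC)
cv2.error: OpenCV(4.12.0) /io/opencv/modules/imgproc/src/resize.cpp:4208: error: (-215:Assertion failed) !ssize.empty() in function 'resize'
```

Emit:
{"api": "nudge_tcp", "payload": {
  "increments": "0.03 0 0 0;0.035 0 0 0;0.025 0 0 0;0 0 0 0;0 0 0 0;0 0 0 0"
}}

```text
time: 36.75
position: [0.5415, 0.162, 0.1623]
tool_rot: [0.706, 0.708, -0.0, -0.0]
ft_force: [-0.1, 0.4, -0.2]
grip_width: 0.0597
grip_force: 0.0
```

Run:
```python
from h import *
from rig import robot, vision, ticket, monitor
c=cam("wrist"); p=monitor.get_obs()["position"]; print(p)
print("washer",heldfit(c,(.5403,.2365,.082),[(.048,.01)],400)[:2].round(4),tip(c,proj(c,(.5403,.2365,.098))[0]))
g=cv2.cvtColor(c["img"],cv2.COLOR_RGB2GRAY)
for sx in (-1,1):
  print(sx,[(round(y,3),int(g[int(round(q[1])),int(round(q[0]))])) for y in np.arange(.2,.275,.004) for q in [proj(c,(.5403+sx*.068,y,.105))[0]] if 0<q[1]<383])
```

```text
[0.54169743 0.16133382 0.16234105]
washer [[ 3.05604e+01 -5.00000e-04 -2.00000e-04  0.00000e+00]
 [ 3.05132e+01 -2.00000e-04  0.00000e+00  0.00000e+00]] (array([0.54119944, 0.23626466, 0.098     ]), array([253.70575311, 111.0139583 ]), np.float64(8.727996446006653))
-1 [(np.float64(0.2), 66), (np.float64(0.204), 73), (np.float64(0.208), 67), (np.float64(0.212), 66), (np.float64(0.216), 67), (np.float64(0.22), 53), (np.float64(0.224), 62), (np.float64(0.228), 62), (np.float64(0.232), 63), (np.float64(0.236), 63), (np.float64(0.24), 64), (np.float64(0.244), 64), (np.float64(0.248), 64), (np.float64(0.252), 110), (np.float64(0.256), 111), (np.float64(0.26), 110), (np.float64(0.264), 111), (np.float64(0.268), 114), (np.float64(0.272), 114)]
1 [(np.float64(0.2), 194), (np.float64(0.204), 202), (np.float64(0.208), 200), (np.float64(0.212), 197), (np.float64(0.216), 200), (np.float64(0.22), 179), (np.float64(0.224), 66), (np.float64(0.228), 75), (np.float64(0.232), 77), (np.float64(0.236), 78), (np.float64(0.24), 79), (np.float64(0.244), 79), (np.float64(0.248), 79), (np.float64(0.252), 64), (np.float64(0.256), 138), (np.float64(0.26), 143), (np.float64(0.264), 143), (np.float64(0.268), 130), (np.float64(0.272), 125)]
```

Both heads span y ≈ 0.221–0.252 (centre 0.236). The post stands at 0.2363, so the carriage is at its stop with the washer concentric.

```bash
python3 -c "
from rig import robot, vision, ticket, monitor
print(ticket.hand_in())"
```

```text
the job is handed in; nothing more can be done
None
```

I stacked the sleeve, bushing (flange down) and washer on the post, slid the carriage up to its stop, let go, and handed the job in at about 37 s; no verdict came back.

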